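# Tip the wide control-unit cover upright for inspection

### The job

Two metal control-unit covers lie sloping on identical inspection rests. Stand the wider, ribbed cover upright: push its raised edge over towards the fence of its own rest so that it pivots on its lower edge, never lifting that edge off the rest, and leave it leaning against the fence, sealing side facing out. Leave the narrower cover lying as it is.

Things in the scene. Friction and masses are not known exactly. Their poses are not given: they have to be found in the camera images.
- wide_cover: The cover to stand up: bare aluminium plate 110 (x) by 150 (y) by 6 mm, 0.27 kg, low ribs on top, black seal underneath. Origin at its centre; +x runs down the slope, z is the ribbed face's normal. It starts sloping 30 degrees, raised edge (x = -55) towards the robot, 35 mm beyond the props, its underside corner 63 mm above the table. Pushed just past vertical, it falls onto the fence.
- cover_foot (a point): Centre of the wide cover's lower edge, at its underside corner (own x = +55 mm, z = -3 mm), at the foot of the fence, 8 mm above the table. The cover pivots on this edge, so its raised edge moves on an arc of 110 mm radius about it.
- rest_wide: Fixed rest under the wide cover. Origin at table level, mid-foot of its fence; +x points from props to fence, y along the fence. Base 8 mm thick, x -115 to +50, 170 mm wide. Fence 160 mm long, top 102 mm above the table, face starts at x = 0, leaning back 10 degrees; a 5 mm lip at x = -16 keeps the foot in. Two props 18 mm wide, 46 mm high at x = -70, y = -40 and +40 mm, 62 mm free between.
- narrow_cover: The cover to leave alone: plain smooth aluminium plate 110 mm (x) by 90 mm (y) by 6 mm, about 0.16 kg, no ribs, lying at the same slope on a second, identical rest beside the first. Origin at its centre, axes as the wide cover's.
Mind the look-alikes: they are no part of the job. What is shaped like the rest_wide but blue or green is not meant.

How it is judged (in metres and radians):
At the end, for the whole second after the job is handed in: The wide cover stands at rest on its lower edge, upright within 20 degrees and in line with its fence within 11 degrees; that edge's middle is on the rest, at most 25 mm before the fence's foot and 35 mm off its middle sideways; the narrow cover is within 15 mm of its start (angle between wide_cover's own x axis and vertical above 2.79 rad and angle between the y axis of wide_cover and the y axis of rest_wide, either way round below 0.2 rad and x of cover_foot in the frame of rest_wide between -0.025 and 0.01 m and y of cover_foot in the frame of rest_wide between -0.035 and 0.035 m and z of cover_foot in the frame of rest_wide below 0.02 m and linear speed of wide_cover below 0.02 m/s and distance of narrow_cover from where it was at the start of the episode below 0.015 m); the robot touches nothing.
It fails at once if the wide cover's lower edge is lifted off the rest (more than 30 mm above the table) (z of cover_foot in the frame of rest_wide above 0.03 m).
It fails at once if the narrow cover is disturbed (moved more than 15 mm) (distance of narrow_cover from where it was at the start of the episode above 0.015 m).
It also fails if it takes over 32 s, if anything falls off the work surface, if the arm or the gripper's body presses on something with over 40 N, if the wrist force passes 120 N, or if a joint passes its speed limit or range.

### The arm

A 6-joint arm with a two-finger parallel gripper is mounted at the origin on the work surface. World frame = base frame: x ahead of the robot, y to its left, z up, the work surface at z = 0. Lengths are in mm, angles in rad, forces in N, time in s.
With the tool pointing down it reaches from about 275 to 750 mm from the base axis. Payload 10.2 kg.
Tool frame: the origin (TCP) lies between the finger pads; the fingertips stand 17 mm ahead of it and the grasp point (between the pads) lies 2 mm behind it (tips_ahead is the distance from the TCP to the fingertips, in mm); z points along the fingers, y is the line along which they close (so a half turn about z gives the same grasp; the last joint's range is limited). The gripper opens to 85 mm and grips with 20 to 120 N. Pads are 22 mm wide; open, the fingers measure 114 mm over their backs; the gripper's body (76 mm by 85 mm) begins 54 mm behind the grasp point. The pads swing forward as they close: fully open they stand 13 mm farther back than shut.
Start: joints at [0.941, 0.313, 1.498, -0, 1.331, -0.223], TCP at [207.741, 482.157, 248.294] pointing down, gripper open.
Joint ranges: [-2.94, 2.94], [-0.97, 2.17], [0.19, 2.56], [-1.23, 4.37], [0.02, 3.11], [-2.88, 2.88]. Speed limits (rad/s): [2.39, 2.39, 3.01, 3.14, 3.14, 3.14].

### API

Orientations are given as a unit quaternion [w, x, y, z].
In Python, from rig import sense, capture, finish_job, boxes_of, tips_ahead gives the robot as it stands.
- The arm moves only by the tool drive_tool, never from a script. Its argument "commands" is text: rows parted by semicolons, each of 7 numbers parted by spaces: the shift along the world's x, y, z in units of 0.1 m (1.0 is 0.1 m), then the turn, a rotation vector about the world's x, y, z in units of pi/4 rad (1.0 is pi/4 rad), then the opening in per cent of the stroke, from 0 (shut) to 100 (fully open). A call has 1 to 20 rows; each row shifts and turns the commanded pose from where the row before left it; what a row does not reach is not made up. A row lasts 1/12 s, in which the tool goes at most 41.7 mm and 7.16 degrees, less where a joint would pass 70% of its speed; a pose out of reach is approached as far as the arm can. A call with a number of a shift or a turn outside -1 to 1 is refused whole. A call with a gripper value outside its range is refused whole. The fingers move at their own pace and stop on an object; "force" is the grip in N (left out, the last holds). Time passes only in rows, so rows that do not move let the fingers close. It gives the time, the measured TCP pose, the force, the opening and the grip force at its end, in the units of the state.
- sense(): the state, without advancing time (a new reading comes with each control period).
- capture(name): name is "scene" or "top"; returns a dict with "pixels" (400x640x3 uint8, blue, green, red), "fov_y" (degrees; the focal length in pixels is half the picture's height over the tangent of half this angle, whatever the lens; pixels are square), "cx", "cy" (the principal point, pixels), "k1" (the pictures are not rectified: a ray, as slopes to the right and down, at radius r is drawn at 1 + k1 r^2 times it, then the intrinsics apply), "position" and "attitude" of the camera in the world. Camera axes: x right, y down, z forward; pixel columns grow to the right and rows downward; lengths in mm; the calibration is good to about 2 mm. A picture is of the moment at which its call begins. There is no depth.
- finish_job(): hands the job in; it is judged then, once.
Trained networks look in a picture, given as the dict that the camera call returned (one of the last four; its "shot" number tells which), for a name from the list of things; names that differ only in an ending like _2 or _b are one class to them, and where a whole thing is asked for, a point or a joint stands for the part that bears it (a point fixed in the world has none). Each returns a list of dicts, best first, with "confidence" (0 to 1); they miss things now and then, are a little off and sometimes report something else, mostly with a low value. They report only what shows in the picture. A call takes as long as a camera call. They do not tell look-alikes from the thing itself.
- boxes_of(picture, name): "position" ([column, row] in pixels, amid what is visible of it).
The state is a dict: "time_s": time; "joints": joint angles; "dq": joint speeds; "tau": joint torques, N m; "eef_pos": TCP position; "ee_rot": TCP orientation; "force": force on the tool from outside, world axes, zero at the start; "wrist_torque": the same for the moment, N m; "grip_width": opening from 0.0 (shut) to 1.0 (fully open); "grip_force": force on a finger pad.
Only numpy, scipy, OpenCV 4.12 (cv2) and the standard library are available. Lean on these libraries where they do the work, as an engineer would, in place of code of your own. Each camera call takes 0.05 s, during which the arm holds its last target. There are 200 camera calls.

## Working session

There is one attempt and no reset: what is moved stays moved. The work goes in short steps, Python scripts to look and compute and a tool call to move; the robot and the scene stay as the last step left them, time stands still between calls to the robot, and variables do not carry over. Pictures are saved under pics/ and viewed, at most 10 in all, crops included, and the job is handed in when it is done.

Besides the shell and the picture viewer there is one more tool, called after "Request:" by a JSON object that holds its "fn" and its "kwargs", one argument or row to a line. drive_tool: Moves the arm, as the interface text tells. Shifts and turns lie within -1 to 1; 1 stands for 0.1 m of shift or pi/4 rad of turn. Its arguments: {"type":"object","properties":{"commands":{"type":"string"},"force":{"type":"number"}},"required":["commands"]}

```bash
mkdir -p pics; cat > h.py <<'E'
import numpy as np, cv2, pickle
from scipy.spatial.transform import Rotation as R
def cam(p):
    h,w=p["pixels"].shape[:2]; f=h/2/np.tan(np.radians(p["fov_y"])/2)
    q=np.array(p["attitude"],float); Rm=R.from_quat(q[[1,2,3,0]]).as_matrix() if q.size==4 else q.reshape(3,3)
    return f,Rm,np.array(p["position"],float)
def proj(p,X):
    f,Rm,c=cam(p); v=(np.atleast_2d(X)-c)@Rm; s=v[:,:2]/v[:,2:]; r2=(s**2).sum(1,keepdims=True)
    return s*(1+p["k1"]*r2)*f+[p["cx"],p["cy"]]
def back(p,px,z):
    f,Rm,c=cam(p); d=(np.atleast_2d(px)-[p["cx"],p["cy"]])/f; s=d.copy()
    for _ in range(20): s=d/(1+p["k1"]*(s**2).sum(1,keepdims=True))
    r=np.c_[s,np.ones(len(s))]@Rm.T
    return c+r*((z-c[2])/r[:,2:])
E
python3 - <<'E'
from h import *
from rig import *
P={}
for n in("scene","top"):
    p=capture(n);P[n]=p;cv2.imwrite(f"pics/{n}0.png",p["pixels"])
    print(n,{k:v for k,v in p.items() if k!="pixels"})
    for o in("wide_cover","narrow_cover","rest_wide"):
        print(o,[(b["position"],round(b["confidence"],2),back(p,[b["position"]],30)[0].round()) for b in boxes_of(p,o)])
pickle.dump(P,open("p0.pkl","wb"))
print(sense())
E
```

```text
scene {'fov_y': 52.507333969396385, 'cx': 326.031690840723, 'cy': 200.92361898688466, 'k1': -0.0953838303191636, 'position': array([ 862.1701849 ,  386.12035455, 1095.97297418]), 'attitude': array([-0.07578019,  0.26571332,  0.91686077, -0.28813211]), 'shot': 1}
wide_cover [([320.4, 232.8], 0.81, array([ 560., -156.,   30.]))]
narrow_cover [([384.7, 328.8], 0.91, array([571., 186.,  30.]))]
rest_wide [([254.5, 133.6], 0.98, array([ 545., -640.,   30.])), ([302.5, 253.3], 0.83, array([ 641., -125.,   30.])), ([366.1, 191.1], 0.73, array([ 353., -209.,   30.])), ([417.0, 255.7], 0.72, array([363.,  63.,  30.]))]
top {'fov_y': 43.90011067788085, 'cx': 317.1284419806907, 'cy': 199.4434776198241, 'k1': -0.1543349780678023, 'position': array([ 315.1695302 , -200.6030045 , 1220.83997803]), 'attitude': array([ 0.05008644, -0.70061739,  0.70838742, -0.06938214]), 'shot': 2}
wide_cover [([278.2, 180.7], 0.95, array([ 566., -140.,   30.]))]
narrow_cover [([145.8, 181.6], 0.63, array([567., 189.,  30.]))]
rest_wide [([198.3, 271.0], 0.92, array([347.,  52.,  30.])), ([479.6, 190.5], 0.87, array([ 538., -642.,   30.])), ([283.5, 164.9], 0.8, array([ 605., -153.,   30.])), ([311.2, 276.7], 0.8, array([ 332., -218.,   30.]))]
{'time_s': 0.4, 'joints': array([ 9.40607581e-01,  3.13001894e-01,  1.49780995e+00,  1.40432339e-05,
        1.33099792e+00, -2.23408053e-01]), 'dq': array([-0.00100225, -0.00031852, -0.0013352 ,  0.00031667, -0.00016263,
       -0.00027759]), 'tau': array([-2.04939366e-03, -4.11814642e+01, -2.59662187e+01, -1.95718762e-04,
        1.24960970e-03,  1.79938121e-05]), 'eef_pos': array([207.71389336, 482.13136188, 248.20058153]), 'ee_rot': array([-5.11454799e-05,  2.01992580e-01,  9.79387046e-01, -9.59926943e-05]), 'force': array([-1.0341608 , -0.20569386,  0.63835319]), 'wrist_torque': array([-0.00646386, -0.03030168,  0.02654493]), 'grip_force': 0.0, 'grip_width': 1.000883659040789}
```

View pics/scene0.png

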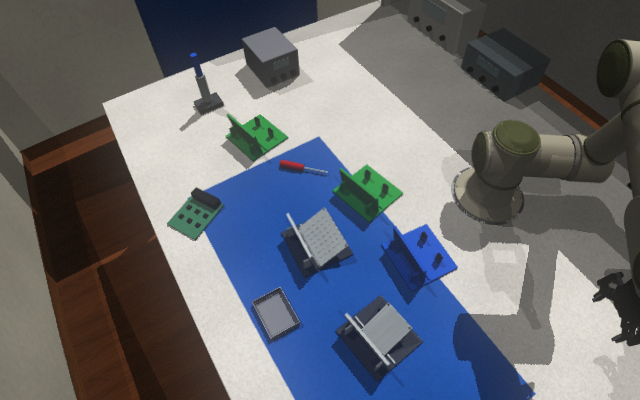

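View pics/top0.png

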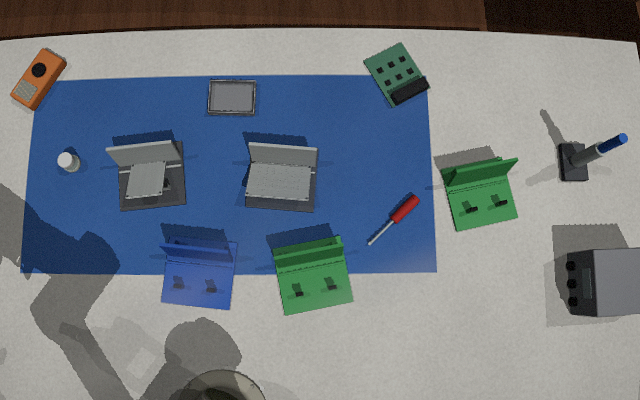

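The scene view shows the covers at (320,233) ribbed and (385,329) plain. In the top view, the possible confusions are the wide ribbed cover on a grey rest at (278,181), the narrow plain cover on a grey rest at (146,182), an empty blue rest at (199,271), empty green rests at (311,277) and (480,190), and a tray at (232,97). I choose (278,181): it is ribbed, wide and on a grey rest.

```bash
python3 - <<'E'
from h import *
P=pickle.load(open("p0.pkl","rb"))
a=P["top"]["pixels"][130:220,235:330]; b=P["scene"]["pixels"][195:285,270:365]
cv2.imwrite("pics/crop1.png",np.vstack([cv2.resize(a,None,fx=6,fy=6,interpolation=cv2.INTER_CUBIC)]))
cv2.imwrite("pics/crop2.png",cv2.resize(b,None,fx=6,fy=6,interpolation=cv2.INTER_CUBIC))
E
```

```text
(no output)
```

View pics/crop1.png

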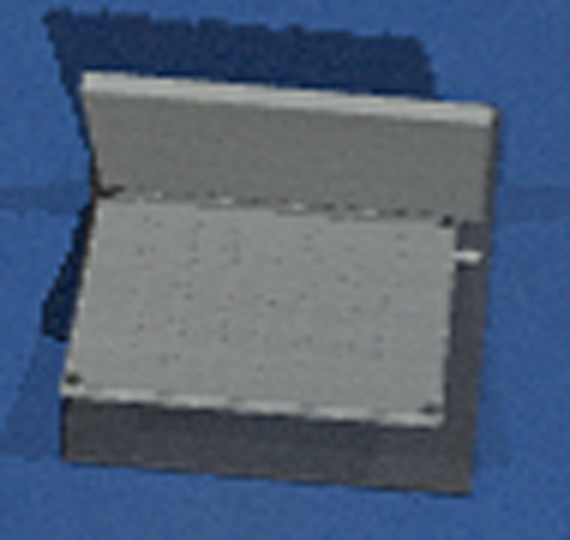

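View pics/crop2.png

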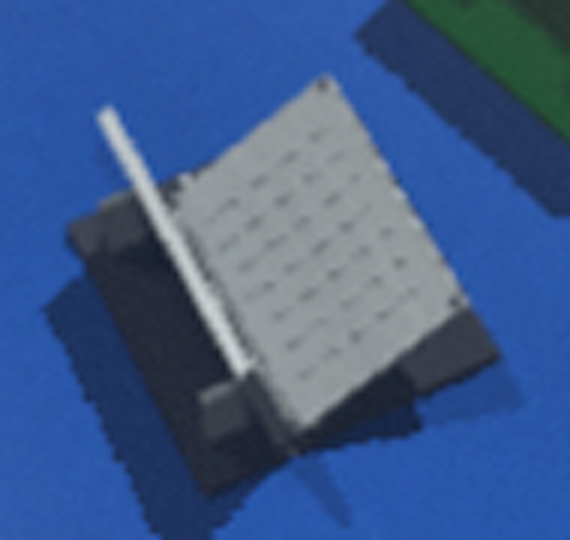

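```bash
cat > fit.py <<'E'
from h import *
from scipy.optimize import least_squares
P=pickle.load(open("p0.pkl","rb"))
t=lambda u,v:(u/6-.4+235,v/6-.4+130); s=lambda u,v:(u/6-.4+270,v/6-.4+195)
rest={"top":[((62,462),(-115,85,8)),((470,494),(-115,-85,8)),((87,92),(16.6,80,102)),((492,125),(16.6,-80,102))],
 "scene":[((498,355),(-115,85,8)),]}
cov={"top":[((65,393),(-92.3,75,68.2)),((440,415),(-92.3,-75,68.2)),((98,198),(3,75,13.2)),((452,220),(3,-75,13.2))],
 "scene":[((325,78),(-92.3,-75,68.2)),((466,303),(-92.3,75,68.2))]}
def res(q):
    X,Y,yaw,fx,dy,cyaw=q; o=[]
    T=lambda a,th:np.c_[np.cos(th)*a[0]-np.sin(th)*a[1],np.sin(th)*a[0]+np.cos(th)*a[1],a[2]]
    for n,f in(("top",t),("scene",s)):
        for u,a in rest[n]: o.append(proj(P[n],T(a,yaw)+[X,Y,0])-f(*u))
        for u,a in cov[n]:
            b=T(a,cyaw)+[fx,dy,0]; b=T(b[0],yaw)+[X,Y,0]; o.append(proj(P[n],b)-f(*u))
    return np.ravel(o)
r=least_squares(res,[630,-150,0,0,0,0]); print(r.x.round(3)); print(r.fun.reshape(-1,2).round(1))
X,Y,yaw,fx,dy,cy=r.x
c,S=np.cos(yaw),np.sin(yaw)
for a in[(fx-95.3,dy,63),(fx-92.3,dy,68),(fx-95,dy+75,63),(fx-95,dy-75,63)]: print(X+c*a[0]-S*a[1],Y+S*a[0]+c*a[1],a[2])
E
python3 fit.py
```

```text
[ 6.13314e+02 -1.51966e+02 -1.01000e-01 -3.66600e+00  7.68200e+00
  2.50000e-02]
[[-0.2 -0.7]
 [ 0.2  0.3]
 [-0.6 -0.5]
 [ 0.2  0.1]
 [-1.  -0.1]
 [-0.1  0.4]
 [-0.5 -1.1]
 [ 0.3 -0.8]
 [ 0.5 -1.1]
 [ 0.1 -1.7]
 [ 0.7 -1. ]]
515.63213071763 -134.31697839933588 63
518.6167537256325 -134.62033544985923 68
523.5145192815137 -59.73173890432615 63
508.34666675534686 -208.96288930445024 63
```

Request:
{"fn": "drive_tool", "kwargs": {
  "commands": "0.14 -0.307 0 0 0 0.02 100;0.14 -0.307 0 0 0 0.02 100;0.14 -0.307 0 0 0 0.02 100;0.14 -0.307 0 0 0 0.02 100;0.14 -0.307 0 0 0 0.02 100;0.14 -0.307 0 0 0 0.02 100;0.14 -0.307 0 0 0 0.02 100;0.14 -0.307 0 0 0 0.02 100;0.14 -0.307 0 0 0 0.02 100;0.14 -0.307 0 0 0 0.02 100;0.14 -0.307 0 0 0 0.02 100;0.14 -0.307 0 0 0 0.02 100;0.14 -0.307 0 0 0 0.02 100;0.14 -0.307 0 0 0 0.02 100;0.14 -0.307 0 0 0 0.02 100;0.14 -0.307 0 0 0 0.02 100;0.14 -0.307 0 0 0 0.02 100;0.14 -0.307 0 0 0 0.02 100;0.14 -0.307 0 0 0 0.02 100;0.14 -0.307 0 0 0 0.02 100"
}}

```text
time_s: 2.07
eef_pos: [488.1, -133.6, 248.3]
ee_rot: [0.0, 0.046, 0.999, 0.0]
force: [-0.5, -0.2, -0.3]
grip_width: 0.999
grip_force: 0.0
```

```bash
python3 - <<'E'
from h import *
from rig import *
print(tips_ahead() if callable(tips_ahead) else tips_ahead)
s=sense();print(s["time_s"],s["eef_pos"],s["ee_rot"],s["force"],s["joints"])
q=s["ee_rot"];print(R.from_quat(np.r_[q[1:],q[0]]).as_matrix().round(3))
p=capture("scene");cv2.imwrite("pics/s2.png",p["pixels"][100:360,200:500])
E
```

```text
17.0
2.0667 [ 488.12671035 -133.56351201  248.28145128] [4.37343099e-05 4.60880633e-02 9.98937380e-01 4.86234753e-06] [-0.52593325 -0.17932634 -0.28376853] [-4.98992418e-01  2.71119584e-01  1.55355599e+00  4.85754343e-05
  1.31684269e+00 -1.97759216e+00]
[[-0.996  0.092  0.   ]
 [ 0.092  0.996  0.   ]
 [-0.     0.    -1.   ]]
```

Request:
{"fn": "drive_tool", "kwargs": {
  "commands": "-0.1 0.01 -0.1 0 0 0 100;0 0 -0.3 0 0 0 100;0 0 -0.3 0 0 0 100;0 0 -0.3 0 0 0 100;0 0 -0.3 0 0 0 100;0 0 -0.2 0 0 0 100;0 0 -0.2 0 0 0 100;0 0 -0.2 0 0 0 100;0 0 0 0 0 0 100;0 0 0 0 0 0 100"
}}

```text
time_s: 2.95
eef_pos: [477.5, -130.7, 58.2]
ee_rot: [-0.001, 0.046, 0.999, 0.0]
force: [1.4, -0.4, 0.4]
grip_width: 1.001
grip_force: 0.0
```

```bash
python3 - <<'E'
from h import *
from rig import *
p=capture("scene");a=cv2.resize(p["pixels"][180:300,260:420],None,fx=3.5,fy=3.5,interpolation=cv2.INTER_CUBIC)
cv2.imwrite("pics/s3.png",a)
print(sense()["force"])
E
```

```text
[-0.92180639  0.83728322  0.94394549]
```

View pics/s3.png

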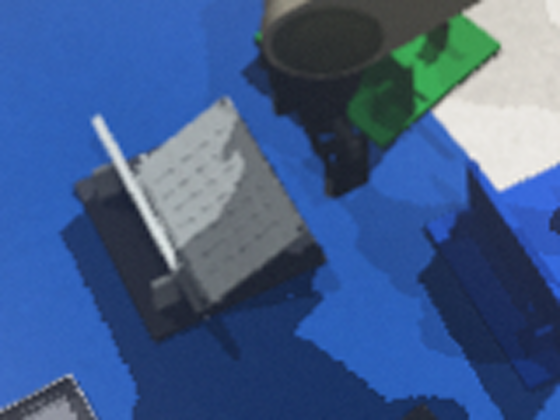

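The picture shows the open gripper standing behind the raised edge of the ribbed cover, with the finger at (345,190) and the edge running (225,100)–(315,245). Nothing is touched yet. Next I approach to contact.

Request:
{"fn": "drive_tool", "kwargs": {
  "commands": "0.08 -0.01 0 0 0 0 100;0.07 -0.005 0 0 0 0 100;0.05 -0.005 0 0 0 0 100;0.04 0 0 0 0 0 100;0.04 0 0 0 0 0 100;0 0 0 0 0 0 100;0 0 0 0 0 0 100"
}}

```text
time_s: 3.58
eef_pos: [505.8, -132.8, 58.3]
ee_rot: [-0.0, 0.046, 0.999, 0.0]
force: [0.2, -0.2, 0.6]
grip_width: 0.998
grip_force: 0.0
```

Request:
{"fn": "drive_tool", "kwargs": {
  "commands": "0.03 0 0 0 0 0 100;0.03 0 0 0 0 0 100;0 0 0 0 0 0 100;0 0 0 0 0 0 100"
}}

```text
time_s: 3.92
eef_pos: [508.6, -132.5, 57.6]
ee_rot: [-0.005, 0.046, 0.999, 0.001]
force: [-19.1, -2.8, 7.5]
grip_width: 1.0
grip_force: 9.2
```

```bash
python3 - <<'E'
from h import *
from rig import *
p=capture("scene");a=cv2.resize(p["pixels"][180:300,260:420],None,fx=3.5,fy=3.5,interpolation=cv2.INTER_CUBIC)
cv2.imwrite("pics/s4.png",a)
s=sense();print(s["force"],s["wrist_torque"],s["eef_pos"])
E
```

```text
[-18.20730153  -2.25264238   7.61420461] [-0.38963948  2.71389527 -0.10437532] [ 508.59919088 -132.54696063   57.6250737 ]
```

View pics/s4.png

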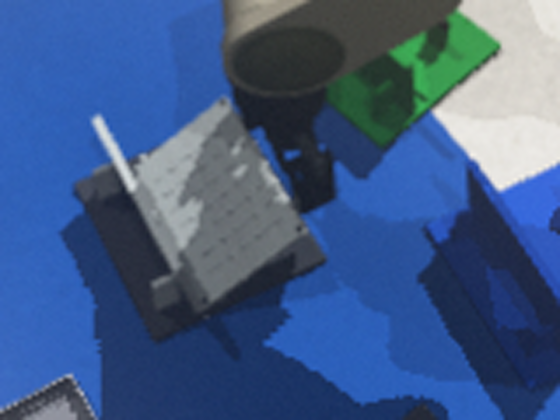

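Contact is confirmed: the fingers are against the edge at (270–300,140–210) and the foot is at the fence. I ease the preload and follow the arc upwards.

Request:
{"fn": "drive_tool", "kwargs": {
  "commands": "-0.012 0 0 0 0 0 100;0.02 -0.002 0.033 0 0 0 100;0.021 -0.002 0.032 0 0 0 100;0.022 -0.002 0.031 0 0 0 100"
}}

```text
time_s: 4.3
eef_pos: [514.4, -133.2, 67.6]
ee_rot: [-0.004, 0.046, 0.999, 0.001]
force: [-16.2, 0.1, 8.8]
grip_width: 1.002
grip_force: 8.2
```

```bash
python3 - <<'E'
from h import *
from rig import *
p=capture("scene");a=cv2.resize(p["pixels"][180:300,260:420],None,fx=3.5,fy=3.5,interpolation=cv2.INTER_CUBIC)
cv2.imwrite("pics/s5.png",a)
s=sense();print(s["force"],s["wrist_torque"],s["eef_pos"])
E
```

```text
[-17.17643731   0.68772203  11.32758896] [-0.00658546  2.45229529  0.02349208] [ 514.86495429 -133.28795161   68.29160334]
```

View pics/s5.png

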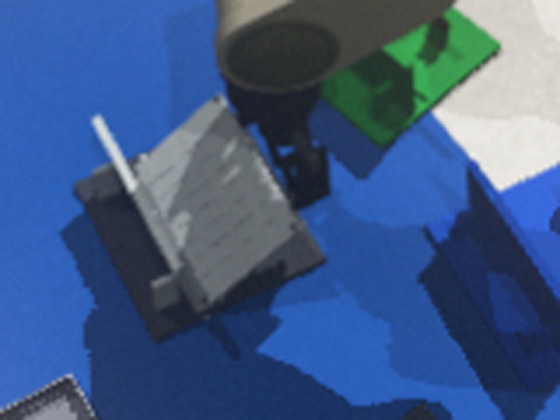

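The corner moved from (300,232) to (290,222), so the edge is rising with the finger and the contact is sticking. I drop some preload and continue on the arc.

Request:
{"fn": "drive_tool", "kwargs": {
  "commands": "-0.004 -0.001 0.035 0 0 0 100;0.024 -0.002 0.03 0 0 0 100;0.024 -0.002 0.029 0 0 0 100;0.025 -0.002 0.028 0 0 0 100;0.026 -0.002 0.028 0 0 0 100;0.027 -0.002 0.027 0 0 0 100"
}}

```text
time_s: 4.85
eef_pos: [528.7, -134.5, 86.0]
ee_rot: [-0.001, 0.046, 0.999, 0.0]
force: [-7.1, -0.3, 6.5]
grip_width: 1.0
grip_force: 3.4
```

```bash
python3 - <<'E'
from h import *
from rig import *
p=capture("scene");a=cv2.resize(p["pixels"][180:300,260:420],None,fx=3.5,fy=3.5,interpolation=cv2.INTER_CUBIC)
cv2.imwrite("pics/s6.png",a)
s=sense();print(s["force"],s["wrist_torque"],s["eef_pos"])
E
```

```text
[-8.1693136   0.25302368  6.65586979] [0.16361869 0.97940888 0.04123223] [ 529.38962642 -134.63218368   86.60206333]
```

View pics/s6.png

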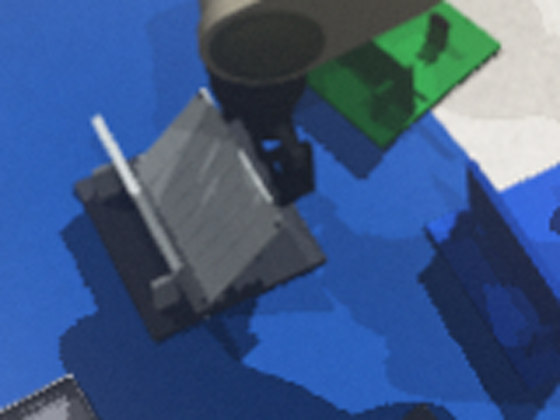

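The plate is now at about 49°, with its foot seated at the fence (140,160)–(205,305). I continue.

Request:
{"fn": "drive_tool", "kwargs": {
  "commands": "0.03 -0.003 0.024 0 0 0 100;0.031 -0.003 0.023 0 0 0 100;0.031 -0.003 0.022 0 0 0 100;0.032 -0.003 0.021 0 0 0 100;0.033 -0.003 0.02 0 0 0 100;0.034 -0.003 0.019 0 0 0 100;0.034 -0.003 0.017 0 0 0 100;0.035 -0.003 0.016 0 0 0 100;0.035 -0.003 0.015 0 0 0 100;0.036 -0.003 0.014 0 0 0 100"
}}

```text
time_s: 5.73
eef_pos: [562.6, -137.6, 104.8]
ee_rot: [0.0, 0.046, 0.999, -0.0]
force: [-1.2, -0.1, 0.4]
grip_width: 1.004
grip_force: 0.4
```

```bash
python3 - <<'E'
from h import *
from rig import *
p=capture("scene");a=cv2.resize(p["pixels"][180:300,260:420],None,fx=3.5,fy=3.5,interpolation=cv2.INTER_CUBIC)
cv2.imwrite("pics/s7.png",a)
s=sense();print(s["force"],s["wrist_torque"],s["eef_pos"])
E
```

```text
[-0.70626186 -0.36579489  0.235077  ] [0.04732194 0.06766043 0.04001258] [ 563.18197653 -137.709491    105.05848773]
```

View pics/s7.png

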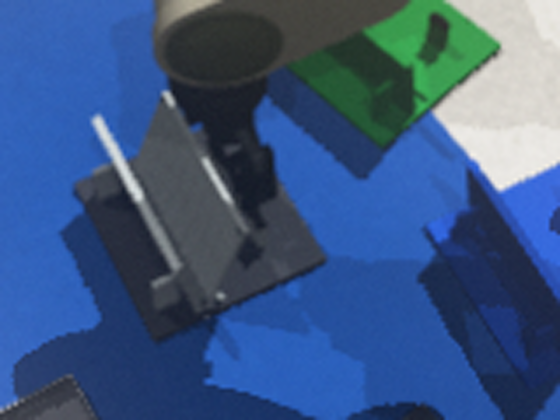

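The plate is at about 70° and contact is light. The foot is still seated at (205,300), so I finish the tip-over slowly.

Request:
{"fn": "drive_tool", "kwargs": {
  "commands": "0.03 -0.003 0.011 0 0 0 100;0.03 -0.003 0.01 0 0 0 100;0.03 -0.003 0.009 0 0 0 100;0.03 -0.003 0.008 0 0 0 100;0.03 -0.003 0.007 0 0 0 100;0.03 -0.003 0.006 0 0 0 100;0.03 -0.003 0.005 0 0 0 100;0.03 -0.003 0.004 0 0 0 100;0.025 -0.002 0.003 0 0 0 100;0.025 -0.002 0.002 0 0 0 100;0.025 -0.002 0.001 0 0 0 100;0.02 -0.002 0 0 0 0 100;0.02 -0.002 0 0 0 0 100;0.02 -0.002 0 0 0 0 100;0 0 0 0 0 0 100;0 0 0 0 0 0 100"
}}

```text
time_s: 7.12
eef_pos: [599.6, -141.1, 111.2]
ee_rot: [-0.0, 0.046, 0.999, 0.0]
force: [0.3, 0.7, -0.2]
grip_width: 0.997
grip_force: 0.0
```

```bash
python3 - <<'E'
from h import *
from rig import *
p=capture("scene");a=cv2.resize(p["pixels"][180:300,260:420],None,fx=3.5,fy=3.5,interpolation=cv2.INTER_CUBIC)
cv2.imwrite("pics/s8.png",a)
s=sense();print(s["force"],s["wrist_torque"],s["eef_pos"])
E
```

```text
[ 0.06517018 -0.49999721 -1.01875303] [0.02351745 0.01731619 0.00945743] [ 599.58854933 -141.12316292  111.23032865]
```

View pics/s8.png

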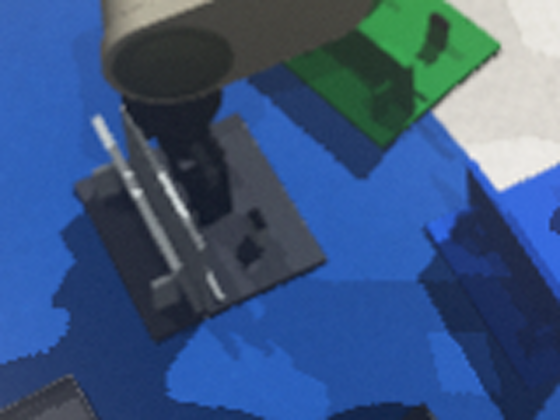

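The cover is near vertical, its top edge (125,105)–(220,295) still a little in front of the fence top. That was my last picture, so I push on watching the force.

Request:
{"fn": "drive_tool", "kwargs": {
  "commands": "0.02 -0.002 0 0 0 0 100;0.02 -0.002 0 0 0 0 100;0.02 -0.002 0 0 0 0 100;0.02 -0.002 0 0 0 0 100;0.02 -0.002 0 0 0 0 100;0 0 0 0 0 0 100;0 0 0 0 0 0 100"
}}

```text
time_s: 7.75
eef_pos: [609.7, -142.2, 111.2]
ee_rot: [-0.0, 0.046, 0.999, -0.0]
force: [-0.2, 0.3, 0.9]
grip_width: 1.001
grip_force: 0.0
```

```bash
python3 - <<'E'
from rig import *
s=sense();print(s["force"],s["wrist_torque"],s["eef_pos"])
E
```

```text
[-0.15566474  0.29091364  0.93911169] [-0.01943862  0.03125109 -0.01811755] [ 609.6879238  -142.15810101  111.22545222]
```

Request:
{"fn": "drive_tool", "kwargs": {
  "commands": "0.02 -0.002 0 0 0 0 100;0.02 -0.002 0 0 0 0 100;0.02 -0.002 0 0 0 0 100;0 0 0 0 0 0 100;0 0 0 0 0 0 100"
}}

```text
time_s: 8.17
eef_pos: [615.7, -142.7, 111.2]
ee_rot: [-0.0, 0.046, 0.999, 0.0]
force: [-1.0, -0.6, 0.4]
grip_width: 0.997
grip_force: 0.0
```

```bash
python3 - <<'E'
from rig import *
s=sense();print(s["force"],s["wrist_torque"],s["eef_pos"],s["grip_force"])
E
```

```text
[-1.04238498 -0.56111701  0.43635954] [-0.01003146 -0.05237692 -0.00557462] [ 615.71092099 -142.73937988  111.21368823] 0.0
```

Fallen onto the fence, presumably. I back off along −x, then rise and move clear of both camera views before checking numerically.

Request:
{"fn": "drive_tool", "kwargs": {
  "commands": "-0.1 0.01 0 0 0 0 100;-0.2 0.02 0 0 0 0 100;-0.3 0.03 0 0 0 0 100;-0.3 0.03 0.1 0 0 0 100;-0.2 0 0.3 0 0 0 100;-0.2 0 0.3 0 0 0 100;0 0.2 0.3 0 0 0 100;-0.1 0.3 0.2 0 0 0 100;-0.1 0.3 0.2 0 0 0 100;-0.1 0.3 0 0 0 0 100;-0.1 0.3 0 0 0 0 100;0 0.3 0 0 0 0 100;0 0.3 0 0 0 0 100;0 0.3 0 0 0 0 100;0 0.3 0 0 0 0 100;0 0.3 0 0 0 0 100"
}}

```text
time_s: 9.5
eef_pos: [445.3, 157.7, 251.5]
ee_rot: [0.0, 0.046, 0.999, 0.0]
force: [0.7, 0.2, 1.2]
grip_width: 1.0
grip_force: 0.0
```

```bash
python3 - <<'E'
from h import *
from rig import *
P=pickle.load(open("p0.pkl","rb")); X,Y,yaw=613.3,-152,-.101
T=lambda a:np.array([[np.cos(yaw)*x-np.sin(yaw)*y+X,np.sin(yaw)*x+np.cos(yaw)*y+Y,z] for x,y,z in a])
print(sense()["eef_pos"])
fx,dy=-3.7,7.7
for n in("top","scene"):
    p=capture(n);pickle.dump(p,open(f"f_{n}.pkl","wb"))
    print(n,[(o,b["position"],round(b["confidence"],2)) for o in("wide_cover","narrow_cover") for b in boxes_of(p,o)])
    for lean in(-5,0,5,8,10):
        l=np.radians(lean);pts=[(fx+110*np.sin(l),dy+s*75,8+110*np.cos(l)) for s in(1,-1)]+[(fx,dy+75,8),(fx,dy-75,8)]
        pts.append(np.mean(pts,0)); print(lean,proj(p,T(pts)).round(1).tolist())
    # bright plate-edge rows: profile across the middle of the top edge, rest x from -60 to 40 at z=113
    xs=np.arange(-30,41,3); uv=proj(p,T([(x,dy+30,115) for x in xs])).round().astype(int)
    print([(int(x),int(p["pixels"][v,u].mean())) for x,(u,v) in zip(xs,uv)])
E
```

```text
[445.28768118 157.74194888 251.50720355]
top [('wide_cover', [278.8, 152.2], 0.86), ('narrow_cover', [143.8, 183.4], 0.83), ('narrow_cover', [280.9, 155.0], 0.66)]
-5 [[245.2, 154.9], [310.3, 160.8], [250.6, 162.4], [310.1, 167.8], [279.0, 161.6]]
0 [[245.6, 150.9], [310.7, 156.7], [250.6, 162.4], [310.1, 167.8], [279.2, 159.7]]
5 [[246.1, 146.9], [311.0, 152.7], [250.6, 162.4], [310.1, 167.8], [279.5, 157.8]]
8 [[246.4, 144.6], [311.3, 150.4], [250.6, 162.4], [310.1, 167.8], [279.6, 156.7]]
10 [[246.7, 143.1], [311.4, 148.9], [250.6, 162.4], [310.1, 167.8], [279.7, 155.9]]
[(-30, 79), (-27, 50), (-24, 112), (-21, 111), (-18, 108), (-15, 108), (-12, 108), (-9, 107), (-6, 109), (-3, 109), (0, 108), (3, 111), (6, 109), (9, 82), (12, 106), (15, 167), (18, 158), (21, 74), (24, 55), (27, 58), (30, 53), (33, 57), (36, 57), (39, 58)]
scene [('wide_cover', [309.2, 243.4], 0.46), ('narrow_cover', [385.1, 326.6], 0.84)]
-5 [[321.5, 248.4], [298.9, 207.4], [319.4, 267.2], [298.5, 228.0], [309.2, 237.5]]
0 [[318.3, 249.7], [295.9, 208.6], [319.4, 267.2], [298.5, 228.0], [307.7, 238.1]]
5 [[315.1, 251.2], [292.9, 209.9], [319.4, 267.2], [298.5, 228.0], [306.2, 238.8]]
8 [[313.2, 252.1], [291.1, 210.8], [319.4, 267.2], [298.5, 228.0], [305.3, 239.2]]
10 [[311.9, 252.8], [289.9, 211.4], [319.4, 267.2], [298.5, 228.0], [304.7, 239.5]]
[(-30, 55), (-27, 43), (-24, 42), (-21, 60), (-18, 71), (-15, 70), (-12, 73), (-9, 72), (-6, 71), (-3, 73), (0, 72), (3, 146), (6, 154), (9, 63), (12, 77), (15, 167), (18, 193), (21, 125), (24, 126), (27, 93), (30, 48), (33, 38), (36, 45), (39, 42)]
```

```bash
python3 - <<'E'
from h import *
P=pickle.load(open("p0.pkl","rb")); X,Y,yaw=613.3,-152,-.101
T=lambda a:np.array([[np.cos(yaw)*x-np.sin(yaw)*y+X,np.sin(yaw)*x+np.cos(yaw)*y+Y,z] for x,y,z in a])
for n in("top","scene"):
    f=pickle.load(open(f"f_{n}.pkl","rb"))
    for y in(-55,-20,15,50,78):
        xs=np.arange(-30,43,2); uv=proj(f,T([(x,y,117) for x in xs])).astype(np.float32)
        g=lambda im:cv2.remap(im,uv[None,:,0],uv[None,:,1],cv2.INTER_LINEAR).mean(-1)[0].astype(int).tolist()
        print(n,y,"\n old",g(P[n]["pixels"]),"\n new",g(f["pixels"]))
    for l in(0,5,10):
        l=np.radians(l); print("cover top face in z117-plane x:",end=" ")
        for a in[(-3.7+110*np.sin(l),0,8+110*np.cos(l)),(-3.7+110*np.sin(l)+6*np.cos(l),0,8+110*np.cos(l)-6*np.sin(l)),(16.6,0,102)]:
            w=back(f,proj(f,T([a])),117)[0]-[X,Y,0]; print(round(w[0]*np.cos(yaw)+w[1]*np.sin(yaw),1),end=" ")
        print()
E
```

```text
top -55 
 old [134, 125, 107, 95, 106, 108, 108, 107, 106, 106, 105, 109, 107, 106, 106, 104, 105, 105, 106, 104, 100, 111, 150, 158, 161, 108, 65, 60, 63, 63, 65, 82, 94, 93, 91, 93, 94] 
 new [61, 68, 96, 114, 112, 112, 110, 111, 114, 114, 108, 109, 108, 108, 106, 104, 108, 108, 108, 77, 61, 91, 142, 160, 154, 99, 60, 60, 64, 66, 68, 84, 97, 98, 98, 94, 95]
top -20 
 old [127, 112, 90, 94, 110, 108, 108, 109, 106, 108, 111, 111, 109, 107, 106, 105, 105, 105, 104, 103, 103, 123, 145, 157, 152, 106, 61, 51, 55, 56, 52, 51, 58, 57, 54, 52, 53] 
 new [90, 72, 95, 113, 111, 107, 109, 108, 110, 106, 104, 107, 111, 112, 107, 107, 110, 111, 108, 88, 48, 83, 138, 167, 153, 66, 56, 58, 57, 53, 52, 58, 57, 56, 56, 56, 54]
top 15 
 old [130, 111, 100, 104, 105, 105, 107, 108, 106, 106, 106, 106, 105, 105, 103, 107, 107, 105, 103, 103, 106, 120, 151, 158, 146, 107, 49, 52, 54, 50, 49, 51, 55, 55, 51, 52, 57] 
 new [84, 48, 121, 112, 111, 111, 111, 110, 108, 106, 107, 108, 109, 109, 106, 111, 109, 111, 110, 84, 44, 119, 164, 165, 131, 86, 54, 54, 53, 58, 57, 53, 54, 57, 56, 55, 56]
top 50 
 old 
[... 2037 characters left out ...]
, 151, 90, 54, 42, 43, 43, 43, 44] 
 new [71, 69, 70, 71, 73, 72, 71, 71, 72, 73, 72, 72, 72, 72, 72, 72, 96, 139, 163, 116, 77, 74, 125, 170, 189, 155, 128, 118, 119, 98, 64, 47, 40, 41, 42, 43, 43]
scene 78 
 old [146, 148, 152, 151, 151, 152, 152, 152, 153, 153, 152, 152, 152, 152, 152, 155, 154, 153, 154, 154, 153, 146, 135, 122, 111, 128, 177, 197, 183, 137, 72, 44, 42, 43, 45, 45, 45] 
 new [72, 72, 73, 72, 72, 73, 72, 71, 70, 71, 72, 73, 72, 72, 72, 72, 105, 161, 157, 113, 56, 71, 120, 181, 188, 165, 131, 127, 116, 88, 55, 42, 41, 42, 44, 45, 44]
cover top face in z117-plane x: -3.9 2.1 19.3 
cover top face in z117-plane x: 5.8 11.9 19.3 
cover top face in z117-plane x: 15.5 21.6 19.3
```

Both views put the cover's top edge at x≈14–22 mm along its whole length. That matches a 10° lean (predicted 15–21), in line with the fence. The narrow cover is where it was.

```bash
python3 -c "
from rig import *
print(finish_job())"
```

```text
the job is handed in; nothing more can be done
None
```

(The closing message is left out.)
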